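Clamp the rail offcut with a cam bolt and spanner

TASK

Clamp the white rail offcut in the aluminium jig: fit the red-handled ring spanner over the six-lobed head of the cam bolt and turn it clockwise (seen from above) in short swings between the two pillars, lifting it off and refitting it further back, until the cam presses the rail firmly against the blue fence, without overtightening it. Turn the bolt only with the spanner, then take the spanner off, lay it flat on the bench clear of the jig and let go, and leave the jar, the box and the bit case where they are.

Things in the scene. Friction and masses are not known exactly. Their poses are not given: they have to be found in the camera images.
- spanner: loose straight ring spanner, 0.15 kg, lying flat on the bench. Origin: centre of its ring, at the underside; z up. Ring 14 mm high, 49 mm across, 39 mm inside, with six 5 mm wide teeth reaching in to 14.5 mm from the centre, two of them on the x axis. A 10 mm wide shank, then a red sleeve 14 mm wide (y), 16 mm high, underside level with the ring's, run along -x, the sleeve from x = -50 to -165 mm
- cam: cam bolt on the jig, turns about the vertical. Origin: on its axis, on its 37 mm flange, 36 mm above the bench; the seated spanner's origin comes to lie here. Head of six lobes, 36 mm over them, 7 mm wide, 30 degrees either side of its x axis and so on; 14 mm high, then a 12 mm taper. The spanner fits with its x axis along this one or a multiple of 60 degrees from it, +-6 degrees, +-1.5 mm
- jig: aluminium plate fixed to the bench, 170 x 134 x 8 mm (x, y, z). Origin: on the cam bolt's axis, underside; -x side towards the robot. Two steel pillars, 15 mm thick, stand at x = -33, y = +-53 mm, 75 mm high: a handle on the bolt pointing to the jig's -x can swing only 44 degrees either way before it strikes one. Lift the spanner 27 mm to clear the bolt (the pillars still flank it)
- fence: blue L-shaped fence, 20 mm high, fixed on the plate on the jig's +x side. Origin: middle of the face that looks to the cam, at its underside, 8 mm above the bench. Its end stop, at y = -45 mm, keeps the rail from sliding towards the fence's -y
- rail_offcut: loose white rail offcut, 26 x 86 x 24 mm (x, y, z), 60 g, standing on the plate between cam and fence a few mm clear of both. Origin: centre of its underside. The cam pushes it against the fence
- screw_jar: jar of screws, 64 mm thick, 80 mm high, a bystander. Origin: centre of its underside
- screw_box: small brown carton, 44 x 58 x 43 mm, a bystander. Origin: centre of its underside
- bit_case: green and black bit case, 62 x 88 x 26 mm, a bystander. Origin: centre of its underside
- cam_rim (a point): point of the eccentric disc (40 mm across, its centre 8 mm off the axis, below the flange) that is farthest from the bolt's axis, 28 mm from it. Clockwise turning brings it round towards the rail. At the start the cam's x axis is 20 to 43 degrees counter-clockwise of the jig's; the rail is tight after roughly 90 to 135 degrees of turning: feel where, the fence is set differently each time
- spanner_grip (a point): middle of the red sleeve's best grip, on the spanner's x axis 100 mm from the ring's centre, 8 mm above the underside. A push of about 2 N here turns the loose bolt; once the rail is pinched the push rises by about 8 N for every 5 degrees of turning: rightly tight is 7 to 10 N (0.7 to 1.0 N m on the bolt), beyond 14 N (1.4 N m) the rail gets dented. The bolt stays where it is left
There are look-alikes about, which are no part of the job. Leave any orange or turquoise look-alike of the rail_offcut alone.

How it is judged:
By the outcome, as a careful person would: the job done as asked, in the order asked, and still so for the second after the job is handed in, with the robot touching nothing.
It also fails if it takes over 64 s, if anything falls off the work surface, if the arm or the gripper's body presses on something with over 40 N, if the wrist force passes 120 N, or if a joint passes its speed limit or range.

ROBOT

A 6-joint arm with a two-finger parallel gripper is mounted at the origin on a cart in front of the work surface, level with it; the furniture and walls round the work are solid. World frame = base frame: x ahead of the robot, y to its left, z up, the work surface at z = 0. Lengths are in mm, angles in rad, forces in N, time in s.
With the tool pointing down it reaches from about 300 to 875 mm from the base axis. Payload 6.4 kg.
Tool frame: the origin (TCP) lies midway between the tips of the shut fingers; the grasp point (between the pads) lies 19 mm behind it; z points along the fingers, y is the line along which they close (so a half turn about z gives the same grasp; the last joint's range is limited). The gripper opens to 88 mm and grips with 3 to 60 N. Pads are 18 mm wide; open, the fingers measure 123 mm over their backs; the gripper's body (75 mm by 187 mm) begins 45 mm behind the grasp point.
Start: joints at [0.92, 0.181, 1.607, -0, 1.354, -0.206], TCP at [247.4, 519.07, 238.714] pointing down, gripper open.
Joint ranges: [-2.99, 2.99], [-0.89, 2.07], [0.3, 2.58], [-1.14, 4.28], [0, 2.63], [-3.12, 3.12]. Speed limits (rad/s): [2.57, 2.57, 3.01, 3.14, 3.14, 3.14].

INTERFACE

Orientations are given as a unit quaternion [x, y, z, w].
In Python, from plant import telemetry, snapshot, sign_off, models gives the robot as it stands.
- The arm moves only by the tool servo_tool, never from a script. Its argument "increments" is text: rows parted by semicolons, each of 7 numbers parted by spaces: the opening, from 0 (shut) to 1 (fully open), then the shift along the tool's x, y, z in cm, then the turn, a rotation vector about the tool's x, y, z in rad. A call has 1 to 8 rows; each row is the pose to reach, as a shift and turn from the pose commanded when the call began, along the tool's axes at that moment; what a row does not reach only later rows make up. A row lasts 1/10 s, in which the tool goes at most 50 mm and 8.59 degrees, less where a joint would pass 70% of its speed; a pose out of reach is approached as far as the arm can. A call with a gripper value outside its range is refused whole. The fingers move at their own pace and stop on an object; "newtons" is the grip in N (left out, the last holds). Time passes only in rows, so rows that repeat a pose let the fingers close. It gives the time, the measured TCP pose, the force, the opening and the grip force at its end, in the units of the state.
- telemetry.read_state(): the state, without advancing time (a new reading comes with each control period).
- snapshot(name): name is "scene" or "top"; returns a dict with "frame" (384x512x3 uint8, red, green, blue), "fx", "fy", "cx", "cy" (pixels), "origin" and "orientation" of the camera in the world. Camera axes: x right, y down, z forward; pixel columns grow to the right and rows downward; lengths in mm; the calibration is good to about 2 mm. A picture is of the moment at which its call begins. There is no depth.
- sign_off(): hands the job in; it is judged then, once.
Trained networks look in the newest picture that a camera, given by its name, has taken for a name from the list of things; names that differ only in an ending like _2 or _b are one class to them, and where a whole thing is asked for, a point or a joint stands for the part that bears it (a point fixed in the world has none). Each returns a list of dicts, best first, with "confidence" (0 to 1); they miss things now and then, are a little off and sometimes report something else, mostly with a low value. They report only what shows in the picture. A call takes as long as a camera call. They do not tell look-alikes from the thing itself.
- models.look_for(camera, query): "at" ([x, y, z] in mm, in the coordinates of the camera as it stood for that picture, good to about 4 mm: the middle of the surface that is visible of it).
The state is a dict: "t": time; "joint_positions": joint angles; "qd": joint speeds; "joint_torque": joint torques, N m; "eef_pos": TCP position; "orientation": TCP orientation; "wrist_force": force on the tool from outside, world axes, zero at the start; "ft_torque": the same for the moment, N m; "width": finger opening in mm; "finger_force": force on a finger pad.
Only numpy, scipy, OpenCV 4.12 (cv2) and the standard library are available. Lean on these libraries where they do the work, as an engineer would, in place of code of your own. Each camera call takes 0.05 s, during which the arm holds its last target. There are 200 camera calls.

## Working session

There is one attempt and no reset: what is moved stays moved. The work goes in short steps, Python scripts to look and compute and a tool call to move; the robot and the scene stay as the last step left them, time stands still between calls to the robot, and variables do not carry over. Pictures are saved under pics/ and viewed, at most 10 in all, crops included, and the job is handed in when it is done.

Besides the shell and the picture viewer there is one more tool, called after "Call:" in YAML: its name, and indented under it one key for each argument. servo_tool: Moves the arm, as the interface text tells. Its arguments: {"type":"object","properties":{"increments":{"type":"string"},"newtons":{"type":"number"}},"required":["increments"]}

```bash
ls; mkdir -p pics; cat > h.py <<'E'
import numpy as np, cv2
from plant import telemetry, snapshot, sign_off, models
from scipy.spatial.transform import Rotation as R
def look(cam,qs):
    s=snapshot(cam); Rm=R.from_quat(s["orientation"]).as_matrix(); o=np.array(s["origin"])
    for q in qs:
        for d in models.look_for(cam,q)[:4]:
            a=np.array(d["at"]); px=(s["fx"]*a[0]/a[2]+s["cx"], s["fy"]*a[1]/a[2]+s["cy"])
            print(cam,q,round(d["confidence"],2),np.round(Rm@a+o,1),np.round(px,0))
    return s
def topix(s,p):
    Rm=R.from_quat(s["orientation"]).as_matrix(); a=(np.asarray(p,float)-np.array(s["origin"]))@Rm
    return np.array([s["fx"]*a[...,0]/a[...,2]+s["cx"], s["fy"]*a[...,1]/a[...,2]+s["cy"]]).T
def toworld(s,px,z):
    Rm=R.from_quat(s["orientation"]).as_matrix(); o=np.array(s["origin"]); px=np.atleast_2d(np.array(px,float))
    d=np.c_[(px[:,0]-s["cx"])/s["fx"],(px[:,1]-s["cy"])/s["fy"],np.ones(len(px))]@Rm.T
    return o+d*((z-o[2])/d[:,2])[:,None]
def save(s,n,crop=None,k=1):
    f=s["frame"][...,::-1]
    if crop: x0,y0,x1,y1=crop; f=f[y0:y1,x0:x1]
    cv2.imwrite("pics/"+n,cv2.resize(f,None,fx=k,fy=k,interpolation=cv2.INTER_CUBIC))
E
python3 - <<'E'
from h import *
Q=["spanner","spanner_grip","cam","jig","fence","rail_offcut","cam_rim","screw_jar","screw_box","bit_case"]
for c in("top","scene"):
    s=look(c,Q); save(s,c+"0.png"); print(s["origin"],s["orientation"],s["fx"],s["cx"],s["cy"])
print(telemetry.read_state())
E
```

```text
pics
top spanner_grip 0.89 [ 511.8 -239.2   19.4] [333. 254.]
top spanner_grip 0.54 [ 655.2 -169.4   27.6] [306. 202.]
top cam 0.67 [549.5  23.3  34.6] [236. 241.]
top cam 0.41 [587.4  18.3  14.8] [238. 228.]
top jig 0.97 [533.6  20.2   4.9] [238. 248.]
top jig 0.21 [550.7  20.3  35.4] [237. 241.]
top fence 0.52 [606.   11.6  27.6] [241. 220.]
top rail_offcut 0.82 [ 537.  -131.9    2.6] [293. 246.]
top rail_offcut 0.77 [ 823.3 -230.4   13.4] [324. 145.]
top rail_offcut 0.73 [587.9  21.1  10.4] [237. 228.]
top cam_rim 0.5 [545.9  25.5  36. ] [235. 242.]
top screw_jar 0.85 [618.7 233.3  81.8] [155. 214.]
top screw_box 0.69 [465.6 233.7  42.5] [156. 274.]
top bit_case 0.74 [ 657.1 -168.9   27.8] [306. 201.]
[ 471.99177607  -19.22782358 1079.2982878 ] [-0.69889086  0.70945844 -0.06414933  0.06407143] 387.023843993756 252.03203500618739 199.04879153008108
scene spanner 0.93 [ 516.7 -243.2   14.8] [309. 273.]
scene spanner_grip 0.64 [ 521.6 -242.7   14.1] [310. 272.]
scene cam 0.74 [541.1  19.   39.6] [227. 216.]
scene jig 0.65 [521.4   9.5  10.5] [225. 230.]
scene rail_offcut 0.72 [ 817.9
[... 345 characters left out ...]
1, 'joint_positions': array([ 9.19727379e-01,  1.80819353e-01,  1.60701015e+00,  5.58304406e-06,
        1.35378339e+00, -2.06282056e-01]), 'qd': array([-0.00190973,  0.00107219,  0.00060726,  0.00033425,  0.0007903 ,
       -0.00065858]), 'joint_torque': array([-7.37323580e-05, -4.33842373e+01, -3.42177415e+01,  7.02864560e-02,
        3.10884160e-02,  8.42727957e-06]), 'eef_pos': array([247.38406592, 519.07718548, 238.69865428]), 'orientation': array([ 2.20565340e-01,  9.75372201e-01, -8.06874839e-06, -6.68481024e-06]), 'wrist_force': array([ 0.23294019, -0.31551379, -0.35287883]), 'ft_torque': array([-0.04324204,  0.02528516, -0.0346486 ]), 'finger_force': 0.0, 'width': 88.06678012881089}
```

```bash
python3 - <<'E'
from h import *
s=snapshot("top"); import pickle; pickle.dump(s,open("top0.pkl","wb"))
save(s,"crop1.png",(130,120,390,310),3)
E
```

```text
(no output)
```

View pics/crop1.png

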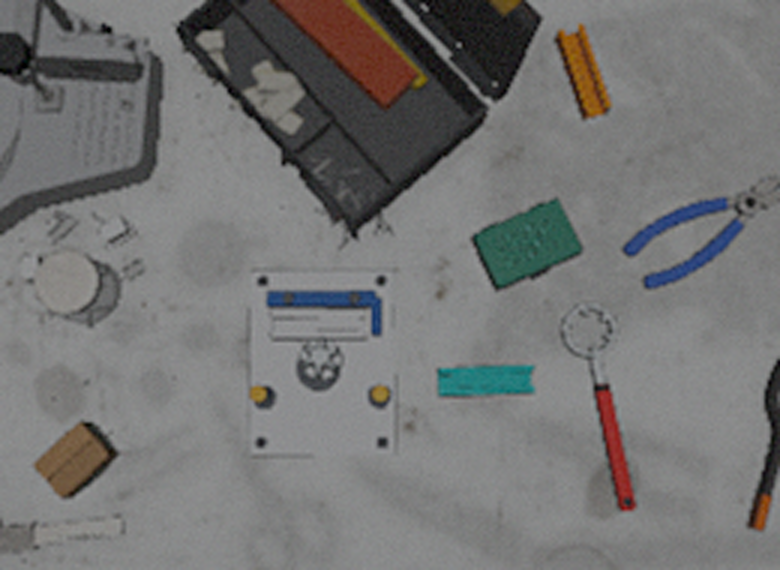

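View pics/scene0.png

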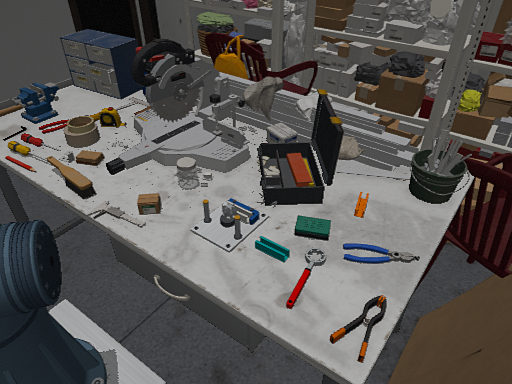

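The top crop shows the jig with the bolt head at crop px (320,363), the white rail between bolt and blue fence, gold pillar caps at (259,395) and (380,395), and the spanner with its ring at (588,330) and sleeve end at (628,505). There are two rail look-alikes: orange at (583,72) and turquoise at (486,380). The white one at (318,323), on the jig, is the one meant. Only one spanner has a red handle.

```bash
python3 - <<'E'
from h import *
import pickle
for cam in("top","scene"):
    fr=[]
    for i in range(6):
        s=snapshot(cam); fr.append(s["frame"].astype(float))
    s["frame"]=np.mean(fr,0).round().astype(np.uint8); pickle.dump(s,open(cam+"_avg.pkl","wb"))
    hsv=cv2.cvtColor(s["frame"],cv2.COLOR_RGB2HSV); H,S,V=cv2.split(hsv)
    ms={"red":((H<8)|(H>172))&(S>150),"gold":(H>12)&(H<32)&(S>120),"blue":(H>100)&(H<125)&(S>130)}
    zs={"red":14,"gold":75,"blue":28}
    for k,m in ms.items():
        n,l,st,ce=cv2.connectedComponentsWithStats(m.astype(np.uint8))
        for i in range(1,n):
            if st[i,4]<12: continue
            w=toworld(s,ce[i],zs[k])[0]
            if not(350<w[0]<720 and abs(w[1])<330): continue
            v,u=np.nonzero(l==i); P=toworld(s,np.c_[u,v],zs[k])[:,:2]; c=P.mean(0)
            e,E=np.linalg.eigh(np.cov((P-c).T)); pr=(P-c)@E[:,1]
            print(cam,k,st[i,4],ce[i].round(1),c.round(1),"ax",E[:,1].round(3),"ext",pr.min().round(),pr.max().round())
a=pickle.load(open("top_avg.pkl","rb"))
f=a["frame"][...,::-1]
c1=cv2.resize(f[205:285,205:270],None,fx=7,fy=7,interpolation=cv2.INTER_CUBIC); c2=cv2.resize(f[215:295,312:347],None,fx=7,fy=7,interpolation=cv2.INTER_CUBIC)
cv2.imwrite("pics/c2.png",np.clip(np.hstack([c1,c2])*1.3,0,255))
E
```

```text
top red 189 [334.4 269.2] [ 471.3 -241.1] ax [-0.986 -0.164] ext -53.0 54.0
top gold 23 [216.  250.8] [522.2  74.1] ax [0.398 0.917] ext -6.0 7.0
top gold 23 [256.2 250.9] [520.6 -29.5] ax [-0.472  0.881] ext -7.0 6.0
top blue 138 [353.7 193.8] [ 675.4 -302.5] ax [-0.433  0.901] ext -54.0 51.0
top blue 135 [361.3 205.8] [ 641.6 -321.3] ax [-0.526  0.85 ] ext -52.0 51.0
top blue 57 [253.6 222.5] [599.9 -24.2] ax [-0.948 -0.317] ext -18.0 22.0
top blue 19 [221.4 219.7] [608.9  63.9] ax [-0.017  1.   ] ext -7.0 7.0
top blue 74 [236.5 219.5] [608.7  22.5] ax [0.015 1.   ] ext -26.0 26.0
scene red 272 [297.8 288.1] [ 466.9 -244.8] ax [-0.985 -0.172] ext -61.0 58.0
scene gold 265 [148.3 201.3] [433.7 191.3] ax [0.459 0.889] ext -54.0 37.0
scene gold 18 [205.  201.3] [520.3  73.1] ax [0.634 0.774] ext -8.0 7.0
scene gold 24 [236.7 217. ] [520.3 -31.3] ax [-0.73  -0.683] ext -8.0 8.0
scene blue 149 [247.8 211.3] [598.6  -4.8] ax [0.302 0.953] ext -46.0 73.0
scene blue 221 [365.5 247.4] [ 658.5 -316.3] ax [-0.435  0.901] ext -50.0 53.0[ WARN:0@11.032] global loadsave.cpp:1063 imwrite_ Unsupported depth image for selected encoder is fallbacked to CV_8U.
```

View pics/c2.png

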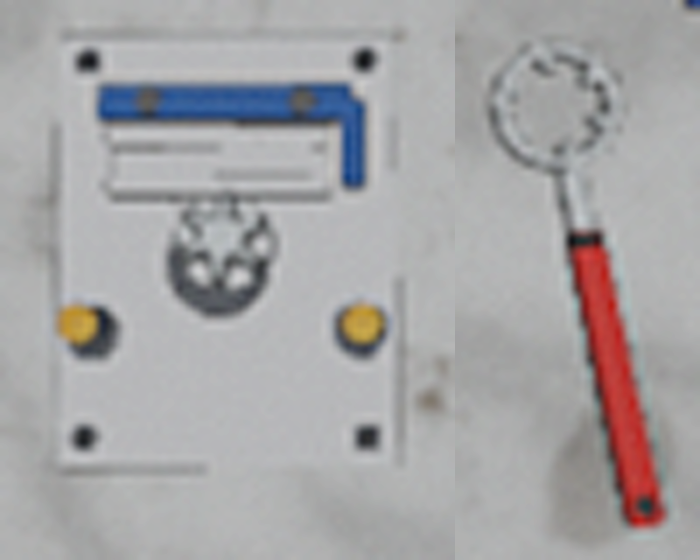

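```bash
cat >> h.py <<'E'
def phase(s,c,z,r0=11,r1=17.5):
    th=np.deg2rad(np.arange(0,360,2)); rs=np.arange(r0,r1,.5)
    P=np.array([[[c[0]+r*np.cos(t),c[1]+r*np.sin(t),z] for t in th] for r in rs])
    p=topix(s,P.reshape(-1,3)).astype(np.float32).reshape(len(rs),len(th),2)
    g=cv2.remap(cv2.cvtColor(s["frame"],cv2.COLOR_RGB2GRAY).astype(np.float32),p[...,0],p[...,1],cv2.INTER_CUBIC).mean(0)
    k=(g*np.exp(-6j*th)).mean(); return (np.degrees(-np.angle(k))/6)%60, abs(k), g
def go(pt,yaw,st=None):
    """tool-axes shift (cm) and rotvec to reach TCP pt with tool x at world yaw (deg)"""
    st=st or telemetry.read_state(); Q=R.from_quat(st["orientation"])
    d=Q.inv().apply(np.array(pt)-st["eef_pos"])/10
    y=np.deg2rad(yaw); T=R.from_matrix(np.array([[np.cos(y),np.sin(y),0],[np.sin(y),-np.cos(y),0],[0,0,-1]]).T)
    T=R.from_matrix(np.c_[[np.cos(y),np.sin(y),0],[np.sin(y),-np.cos(y),0],[0,0,-1]])
    return d.round(2),(Q.inv()*T).as_rotvec().round(4)
E
python3 - <<'E'
from h import *
import pickle
t=pickle.load(open("top_avg.pkl","rb")); s=pickle.load(open("scene_avg.pkl","rb"))
for nm,im in(("top",t),("scene",s)):
  for z in(48,54,60):
    for c in((553.7,21.2),(551.5,21.2),(556,21.2),(553.7,23.2),(553.7,19.2)):
        a,k,g=phase(im,c,z,8,15); print(nm,z,c,"lobe",a.round(1),"cam x mod60",((a-30)%60).round(1),k.round(1))
# ring centre: circle from dark/bright edges -> hough on upscaled
print(toworld(t,[326.3,230],14))
print(topix(t,[553.7,21.2,55]),topix(s,[553.7,21.2,55]))
print(go((474,-242,150),189.5))
E
```

```text
top 48 (553.7, 21.2) lobe 21.7 cam x mod60 51.7 6.9
top 48 (551.5, 21.2) lobe 22.1 cam x mod60 52.1 9.1
top 48 (556, 21.2) lobe 25.3 cam x mod60 55.3 0.6
top 48 (553.7, 23.2) lobe 21.0 cam x mod60 51.0 4.1
top 48 (553.7, 19.2) lobe 21.5 cam x mod60 51.5 8.2
top 54 (553.7, 21.2) lobe 21.7 cam x mod60 51.7 5.3
top 54 (551.5, 21.2) lobe 22.0 cam x mod60 52.0 9.4
top 54 (556, 21.2) lobe 49.3 cam x mod60 19.3 1.0
top 54 (553.7, 23.2) lobe 20.7 cam x mod60 50.7 2.6
top 54 (553.7, 19.2) lobe 21.5 cam x mod60 51.5 7.8
top 60 (553.7, 21.2) lobe 21.9 cam x mod60 51.9 3.6
top 60 (551.5, 21.2) lobe 21.8 cam x mod60 51.8 9.1
top 60 (556, 21.2) lobe 50.6 cam x mod60 20.6 2.3
top 60 (553.7, 23.2) lobe 19.8 cam x mod60 49.8 1.1
top 60 (553.7, 19.2) lobe 21.6 cam x mod60 51.6 7.0
scene 48 (553.7, 21.2) lobe 27.4 cam x mod60 57.4 3.0
scene 48 (551.5, 21.2) lobe 20.4 cam x mod60 50.4 3.9
scene 48 (556, 21.2) lobe 41.4 cam x mod60 11.4 3.4
scene 48 (553.7, 23.2) lobe 20.7 cam x mod60 50.7 3.3
scene 48 (553.7, 19.2) lobe 36.2 cam x mod60 6.2 3.2
scene 54 (553.7, 21.2) lobe 56.7 cam x mod60 26.7 2.6
scene 54 (551.5, 21.2) lobe 54.1 cam x mod60 24.1 0.6
scene 54 (556, 21.2) lobe 0.4 cam x mod60 30.4 2.0
scene 54 (553.7, 23.2) lobe 58.4 cam x mod60 28.4 3.0
scene 54 (553.7, 19.2) lobe 51.0 cam x mod60 21.0 2.5
scene 60 (553.7, 21.2) lobe 19.8 cam x mod60 49.8 4.3
scene 60 (551.5, 21.2) lobe 16.1 cam x mod60 46.1 3.7
scene 60 (556, 21.2) lobe 31.2 cam x mod60 1.2 3.7
scene 60 (553.7, 23.2) lobe 15.4 cam x mod60 45.4 4.5
scene 60 (553.7, 19.2) lobe 24.2 cam x mod60 54.2 3.3
[[ 577.71943002 -224.28465073   14.        ]]
[236.74854593 238.88646428] [229.1371077  208.28857178]
(array([-53.2 , -58.95,   8.87]), array([-1.000e-04, -0.000e+00, -6.106e-01]))
```

```bash
python3 - <<'E'
from h import *
import pickle
o=[]
for nm in("top","scene"):
    s=pickle.load(open(nm+"_avg.pkl","rb")); p=topix(s,[553.7,21.2,50]); k=16; h=12
    x0,y0=int(p[0])-h,int(p[1])-h; f=cv2.resize(s["frame"][y0:y0+2*h,x0:x0+2*h,::-1],None,fx=k,fy=k,interpolation=cv2.INTER_LANCZOS4)
    f=np.clip((f.astype(float)-40)*1.3,0,255).astype(np.uint8)
    for dz,zz in((36,(0,255,0)),(62,(0,255,255))):
        for a in range(0,360,60):
            t=np.deg2rad(a+51.7); q=topix(s,[553.7+20*np.cos(t),21.2+20*np.sin(t),dz]); q=((q-[x0,y0]+.5)*k).astype(int); cv2.circle(f,tuple(map(int,q)),3,zz,-1)
    o.append(f)
cv2.imwrite("pics/head.png",np.hstack(o))
E
```

```text
(no output)
```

View pics/head.png

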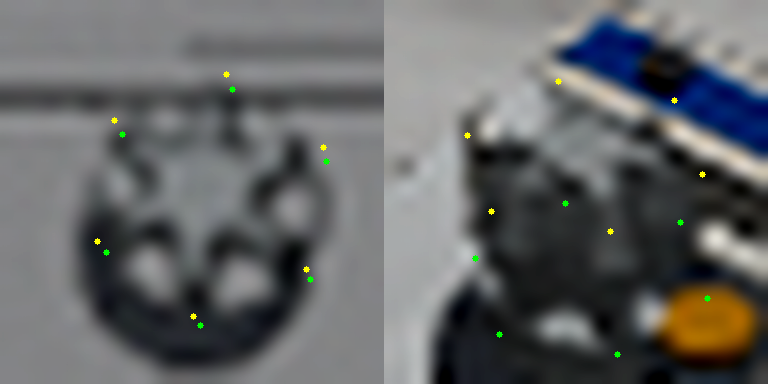

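Call:
servo_tool:
  increments: "1 -5.3 -5.9 1 0 0 -0.1; 1 -10 -11 2 0 0 -0.15; 1 -15 -16.6 3 0 0 -0.25; 1 -20 -22 4 0 0 -0.35; 1 -23 -25.5 5 0 0 -0.4; 1 -26 -29 5 0 0 -0.45; 1 -29.5 -33 5 0 0 -0.5; 1 -33 -37 5 0 0 -0.61"

```text
t: 2.55
eef_pos: [358.3, 140.7, 193.4]
orientation: [-0.079, 0.997, -0.0, 0.0]
wrist_force: [0.8, 0.1, 1.0]
width: 88.4
finger_force: 0.0
```

The head's grey lobes point at the overlaid dots (cam x ≈ 22° world), with bright flange patches between them. That falls inside the expected 20–43°. Next I move over the grip.

```bash
python3 - <<'E'
from h import *
print(go((478,-241.5,100),189.5),telemetry.read_state()["joint_positions"].round(2))
E
```

```text
(array([ -5.83, -39.62,   9.35]), array([-0.0002,  0.0008, -0.0085])) [ 0.06 -0.23  2.1  -0.    1.27 -1.66]
```

Call:
servo_tool:
  increments: "1 -0.7 -4.9 1 0 0 0; 1 -1.4 -9.8 2 0 0 0; 1 -2.1 -14.7 3 0 0 0; 1 -2.8 -19.5 4.5 0 0 0; 1 -3.5 -24.3 6 0 0 0; 1 -4.2 -29.1 7 0 0 0; 1 -5 -34 8 0 0 0; 1 -5.8 -38 9.3 0 0 0"

```text
t: 3.35
eef_pos: [474.7, -226.8, 100.4]
orientation: [-0.077, 0.997, -0.001, 0.001]
wrist_force: [1.7, -0.1, 0.2]
width: 88.1
finger_force: 0.0
```

```bash
python3 - <<'E'
from h import *
print(telemetry.read_state()["eef_pos"],go((478,-241.5,4),189.5))
s=look("scene",["spanner_grip"]);
E
```

```text
[ 474.74376249 -226.78489711  100.36385838] (array([-0.09, -1.49,  9.64]), array([-0.0013,  0.0011, -0.0122]))
scene spanner_grip 0.68 [ 497.3 -245.4   12. ] [305. 280.]
```

Call:
servo_tool:
  increments: "0.6 -0.1 -1.5 4 0 0 -0.01; 0.5 -0.1 -1.5 8 0 0 -0.01; 0.5 -0.1 -1.5 9.6 0 0 -0.01; 0.5 -0.1 -1.5 9.7 0 0 -0.01; 0 -0.1 -1.5 9.7 0 0 -0.01; 0 -0.1 -1.5 9.7 0 0 -0.01; 0 -0.1 -1.5 9.7 0 0 -0.01; 0 -0.1 -1.5 9.7 0 0 -0.01"
  newtons: 50

```text
t: 4.25
eef_pos: [477.6, -238.6, 4.0]
orientation: [-0.082, 0.997, -0.0, 0.0]
wrist_force: [0.5, -0.8, 0.8]
width: 26.2
finger_force: 0.0
```

Call:
servo_tool:
  increments: "0 0 0 0 0 0 0; 0 0 0 0 0 0 0; 0 0 0 0 0 0 0"

```text
t: 4.55
eef_pos: [477.7, -238.8, 3.8]
orientation: [-0.082, 0.997, -0.0, 0.0]
wrist_force: [-0.5, 0.5, 2.6]
width: 13.3
finger_force: 49.9
```

```bash
python3 - <<'E'
from h import *
t=np.deg2rad(21.7); p=np.array([553.7,21.2])-100*np.array([np.cos(t),np.sin(t)])
print(p,go((*p,95),201.7))
E
```

```text
[460.78674285 -15.77467573] (array([-2.  , 22.28, -9.14]), array([-0.0008,  0.0005, -0.2141]))
```

Call:
servo_tool:
  increments: "0 0 0 -4 0 0 0; 0 0 1 -8 0 0 0; 0 -0.5 6 -9.1 0 0 -0.05; 0 -1 11 -9.1 0 0 -0.1; 0 -1.5 16 -9.1 0 0 -0.16; 0 -2 20 -9.1 0 0 -0.21; 0 -2 22.3 -9.1 0 0 -0.214; 0 -2 22.3 -9.1 0 0 -0.214"

```text
t: 5.35
eef_pos: [458.9, -12.3, 93.7]
orientation: [-0.19, 0.982, 0.001, -0.001]
wrist_force: [-0.4, -0.1, -2.3]
width: 13.9
finger_force: 49.9
```

Call:
servo_tool:
  increments: "0 0 0 0 0 0 0; 0 0 0 0 0 0 0"

```text
t: 5.55
eef_pos: [460.7, -16.2, 94.3]
orientation: [-0.188, 0.982, -0.0, 0.0]
wrist_force: [-0.9, -0.3, -1.5]
width: 13.6
finger_force: 49.9
```

```bash
python3 - <<'E'
from h import *
import pickle
t=np.deg2rad(21.7); p=np.array([553.7,21.2])-100*np.array([np.cos(t),np.sin(t)])
st=telemetry.read_state(); print(st["eef_pos"],st["wrist_force"],go((*p,95),201.7))
k=16;h=14;o=[]
for nm in("top","scene"):
    fr=[]
    for i in range(3): s=snapshot(nm); fr.append(s["frame"].astype(float))
    s["frame"]=np.mean(fr,0).round().astype(np.uint8); pickle.dump(s,open(nm+"_hov.pkl","wb"))
    q=topix(s,[553.7,21.2,70]); x0,y0=int(q[0])-h,int(q[1])-h
    f=cv2.resize(s["frame"][y0:y0+2*h,x0:x0+2*h,::-1],None,fx=k*.85,fy=k*.85,interpolation=cv2.INTER_LANCZOS4)
    # ring expected from tool pose: at z=105 top
    ex=st["eef_pos"]; Rm=R.from_quat(st["orientation"]).as_matrix(); c=ex-100.3*Rm[:,0]
    for r in(24.5,):
        for a in range(0,360,15):
            w=c+[r*np.cos(np.deg2rad(a)),r*np.sin(np.deg2rad(a)),0]; w[2]=ex[2]-4+14
            u=((topix(s,w)-[x0,y0]+.5)*k*.85).astype(int); cv2.circle(f,tuple(map(int,u)),2,(0,255,0),-1)
    o.append(f)
cv2.imwrite("pics/hov.png",np.hstack(o))
E
```

```text
[460.72910719 -16.18224896  94.28754586] [-0.85098404 -0.315057   -1.50316426] (array([-0.02,  0.04, -0.07]), array([-0.0003, -0.0001, -0.001 ]))
```

View pics/hov.png

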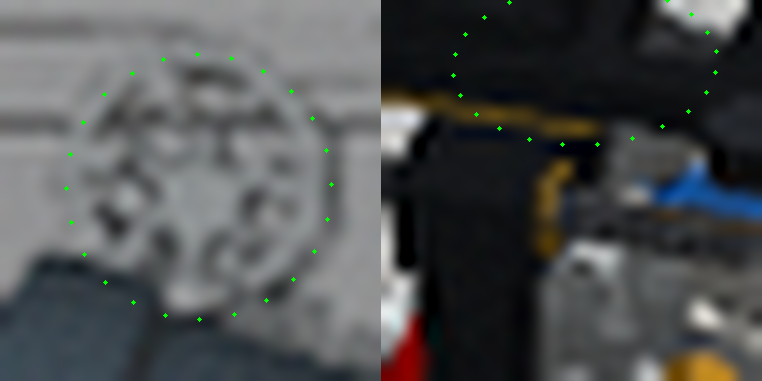

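The top view shows the ring hovering over the head, close to the predicted circle. The gripper covers the lower left. The scene view is blocked. I'll lower by feel.

Call:
servo_tool:
  increments: "0 0 0 1.5 0 0 0; 0 0 0 2.5 0 0 0; 0 0 0 3 0 0 0; 0 0 0 3.2 0 0 0; 0 0 0 3.4 0 0 0; 0 0 0 3.4 0 0 0"

```text
t: 6.45
eef_pos: [460.6, -15.3, 60.4]
orientation: [-0.188, 0.982, -0.0, 0.0]
wrist_force: [0.1, -0.1, -0.8]
width: 13.6
finger_force: 49.9
```

Call:
servo_tool:
  increments: "0 0 0 0.2 0 0 0; 0 0 0 0.4 0 0 0; 0 0 0 0.4 0 0 0"

```text
t: 6.75
eef_pos: [460.4, -15.2, 56.2]
orientation: [-0.188, 0.982, 0.0, -0.0]
wrist_force: [0.8, 0.4, -0.7]
width: 13.7
finger_force: 49.9
```

Call:
servo_tool:
  increments: "0 0 0 0.2 0 0 0; 0 0 0 0.4 0 0 0; 0 0 0 0.6 0 0 0; 0 0 0 0.6 0 0 0"

```text
t: 7.15
eef_pos: [460.2, -15.2, 50.0]
orientation: [-0.188, 0.982, 0.0, -0.0]
wrist_force: [0.4, 0.9, -2.2]
width: 13.5
finger_force: 49.9
```

Call:
servo_tool:
  increments: "0 0 0 0.2 0 0 0; 0 0 0 0.4 0 0 0; 0 0 0 0.4 0 0 0"

```text
t: 7.45
eef_pos: [460.3, -15.2, 46.0]
orientation: [-0.188, 0.982, 0.0, -0.0]
wrist_force: [0.1, 0.2, -1.5]
width: 13.4
finger_force: 49.9
```

Call:
servo_tool:
  increments: "0 0 0 0.2 0 0 0; 0 0 0 0.4 0 0 0; 0 0 0 0.5 0 0 0; 0 0 0 0.5 0 0 0"

```text
t: 7.85
eef_pos: [460.4, -15.2, 41.1]
orientation: [-0.188, 0.982, 0.0, -0.0]
wrist_force: [-0.4, -0.3, -1.5]
width: 13.6
finger_force: 49.9
```

Call:
servo_tool:
  increments: "0 -0.01 0.4 0 0 0 0.04; 0 -0.03 0.8 0 0 0 0.08; 0 -0.07 1.2 0 0 0 0.12; 0 -0.13 1.59 0 0 0 0.16; 0 -0.13 1.59 0 0 0 0.16"

```text
t: 8.35
eef_pos: [454.6, 0.2, 40.9]
orientation: [-0.109, 0.994, 0.0, -0.001]
wrist_force: [-3.9, -1.3, -0.0]
width: 13.4
finger_force: 49.9
```

```bash
cat >> h.py <<'E'
def rep():
    st=telemetry.read_state(); Rm=R.from_quat(st["orientation"]).as_matrix(); f=Rm.T@st["wrist_force"]; m=Rm.T@st["ft_torque"]
    print("t",round(st["t"],2),"tcp",st["eef_pos"].round(1),"yaw",np.degrees(np.arctan2(-Rm[1,0],-Rm[0,0])).round(1),"Ftool",f.round(2),"Mtool",m.round(2),"ring",(st["eef_pos"]-100.3*Rm[:,0]).round(1),"j",st["joint_positions"].round(2))
E
python3 -c "
from h import *
rep()"
```

```text
t 8.35 tcp [4.546e+02 2.000e-01 4.090e+01] yaw 12.5 Ftool [ 4.04 -0.4   0.04] Mtool [0.12 0.74 0.05] ring [552.5  22.   40.7] j [-0.26  0.21  2.04 -0.    0.9  -2.05]
```

Call:
servo_tool:
  increments: "0 -0.07 1.2 0 0 0 0.12; 0 -0.29 2.38 0 0 0 0.24; 0 -0.64 3.52 0 0 0 0.36; 0 -0.64 3.52 0 0 0 0.36"

```text
t: 8.75
eef_pos: [453.5, 36.8, 41.0]
orientation: [0.07, 0.998, 0.0, -0.001]
wrist_force: [-3.8, -0.6, -1.3]
width: 13.5
finger_force: 49.9
```

```bash
python3 -c "
from h import *
rep()"
```

```text
t 8.75 tcp [453.5  36.8  41. ] yaw -8.0 Ftool [ 3.71 -1.17  1.33] Mtool [ 0.04  0.63 -0.  ] ring [552.9  22.8  40.8] j [-0.18  0.21  2.03  0.    0.9  -1.61]
```

Call:
servo_tool:
  increments: "0 -0.07 1.2 0 0 0 0.12; 0 -0.29 2.38 0 0 0 0.24; 0 -0.64 3.52 0 0 0 0.36; 0 -1.13 4.62 0 0 0 0.48; 0 -1.32 4.97 0 0 0 0.52; 0 -1.32 4.97 0 0 0 0.52"

```text
t: 9.35
eef_pos: [473.6, 84.1, 40.8]
orientation: [0.323, 0.947, 0.0, -0.001]
wrist_force: [-3.8, 4.1, -0.6]
width: 13.1
finger_force: 50.1
```

```bash
python3 - <<'E'
from h import *
import pickle
rep()
s=look("top",["rail_offcut","cam_rim"]); q=topix(s,[553.7,21.2,50]); x0,y0=int(q[0])-30,int(q[1])-30
save(s,"sw1.png",(x0,y0,x0+60,y0+56),10)
E
```

```text
t 9.35 tcp [473.6  84.1  40.8] yaw -37.6 Ftool [5.53 0.94 0.57] Mtool [-0.21  0.97 -0.27] ring [553.1  22.8  40.6] j [-0.07  0.26  1.97  0.    0.91 -0.99]
top rail_offcut 0.84 [586.6  18.7  13.1] [238. 228.]
top rail_offcut 0.79 [ 826.4 -231.    14.7] [324. 144.]
top rail_offcut 0.6 [ 531.8 -130.1   -0.7] [292. 248.]
top cam_rim 0.58 [554.2  23.7  55.8] [236. 239.]
```

View pics/sw1.png

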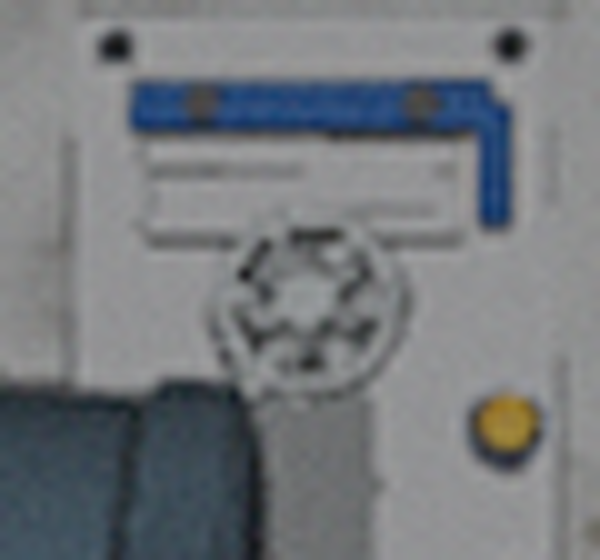

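Call:
servo_tool:
  increments: "0 0 -0.5 0 0 0 -0.05; 0 0 -1 0 0 0 -0.1; 0 0.02 -1 -0.5 0 0 -0.1; 0 0.05 -1 -1.5 0 0 -0.1; 0 0.05 -1 -2.5 0 0 -0.1; 0 0.05 -1 -3 0 0 -0.1; 0 0.05 -1 -3 0 0 -0.1"

```text
t: 10.2
eef_pos: [469.2, 75.4, 72.8]
orientation: [0.277, 0.961, 0.0, 0.002]
wrist_force: [-0.0, -0.6, -2.5]
width: 13.3
finger_force: 49.9
```

Call:
servo_tool:
  increments: "0 -0.1 -1.4 0 0 0 -0.14; 0 -0.39 -2.77 0 0 0 -0.28; 0 -0.87 -4.09 0 0 0 -0.42; 0 -1.53 -5.33 0 0 0 -0.56; 0 -2.36 -6.46 0 0 0 -0.7; 0 -3.33 -7.47 0 0 0 -0.84; 0 -4.44 -8.33 0 0 0 -0.98; 0 -5.01 -8.69 0 0 0 -1.047"

```text
t: 11.0
eef_pos: [464.5, -25.8, 71.4]
orientation: [-0.242, 0.97, -0.0, 0.0]
wrist_force: [0.5, 0.2, -0.4]
width: 13.5
finger_force: 49.9
```

Call:
servo_tool:
  increments: "0 0 0 0 0 0 0; 0 0 0 0 0 0 0"

```text
t: 11.2
eef_pos: [463.9, -24.6, 71.2]
orientation: [-0.239, 0.971, 0.0, -0.0]
wrist_force: [0.4, -0.5, -0.4]
width: 13.3
finger_force: 49.9
```

```bash
python3 - <<'E'
from h import *
rep()
t=np.deg2rad(28); p=np.array([552.9,22.3])-100.3*np.array([np.cos(t),np.sin(t)])
print(go((*p,71),208))
E
```

```text
t 11.2 tcp [463.9 -24.6  71.2] yaw 27.7 Ftool [-0.17 -0.62  0.39] Mtool [-0.12  0.03  0.04] ring [552.7  22.1  71.1] j [-0.31  0.17  2.    0.    0.97 -2.36]
(array([-0.03, -0.04,  0.02]), array([ 0.0004, -0.0003, -0.0053]))
```

Call:
servo_tool:
  increments: "0 0 0 0.4 0 0 0; 0 0 0 0.8 0 0 0; 0 0 0 1.2 0 0 0; 0 0 0 1.6 0 0 0; 0 0 0 1.8 0 0 0; 0 0 0 2 0 0 0; 0 0 0 2 0 0 0"

```text
t: 11.9
eef_pos: [463.9, -24.7, 51.0]
orientation: [-0.24, 0.971, 0.0, -0.0]
wrist_force: [0.4, -0.4, -0.8]
width: 13.6
finger_force: 49.9
```

```bash
python3 -c "
from h import *
rep()"
```

```text
t 11.9 tcp [463.9 -24.7  51. ] yaw 27.8 Ftool [-0.2  -0.54  0.79] Mtool [-0.07 -0.04  0.02] ring [552.7  22.1  51. ] j [-0.31  0.21  2.01 -0.    0.92 -2.37]
```

Call:
servo_tool:
  increments: "0 0 0 0.4 0 0 0; 0 0 0 0.8 0 0 0; 0 0 0 1 0 0 0; 0 0 0 1 0 0 0"

```text
t: 12.3
eef_pos: [463.8, -24.6, 40.9]
orientation: [-0.24, 0.971, 0.0, -0.0]
wrist_force: [0.1, -1.3, -1.1]
width: 13.4
finger_force: 49.9
```

Call:
servo_tool:
  increments: "0 -0.05 1 0 0 0 0.1; 0 -0.2 1.99 0 0 0 0.2; 0 -0.45 2.96 0 0 0 0.3; 0 -0.79 3.91 0 0 0 0.4; 0 -1.23 4.81 0 0 0 0.5; 0 -1.23 4.81 0 0 0 0.5"

```text
t: 12.9
eef_pos: [452.3, 24.2, 41.3]
orientation: [0.007, 1.0, -0.0, -0.0]
wrist_force: [-0.3, -1.5, -1.2]
width: 13.5
finger_force: 49.9
```

```bash
cat >> h.py <<'E'
def tq():
    rep(); st=telemetry.read_state(); Rm=R.from_quat(st["orientation"]).as_matrix(); f=Rm.T@st["wrist_force"]; m=Rm.T@st["ft_torque"]
    r=st["eef_pos"]-np.array([552.8,22.4,st["eef_pos"][2]]); print("bolt torque",round(-(m[2]+.1003*f[1]),3), "Mworld",st["ft_torque"].round(3))
E
python3 -c "
from h import *
tq()"
```

```text
t 12.9 tcp [452.3  24.2  41.3] yaw -0.8 Ftool [ 0.27 -1.46  1.19] Mtool [0.1  0.21 0.02] ring [552.6  22.8  41.3] j [-0.21  0.21  2.04 -0.    0.89 -1.77]
bolt torque 0.124 Mworld [-0.093  0.212 -0.023]
```

Call:
servo_tool:
  increments: "0 -0.03 0.8 0 0 0 0.08; 0 -0.11 1.5 0 0 0 0.15; 0 -0.2 1.99 0 0 0 0.2; 0 -0.2 1.99 0 0 0 0.2"

```text
t: 13.3
eef_pos: [454.6, 43.6, 41.2]
orientation: [0.106, 0.994, 0.0, -0.0]
wrist_force: [-1.6, 0.7, -1.4]
width: 13.9
finger_force: 50.0
```

```bash
python3 -c "
from h import *
tq()"
```

```text
t 13.3 tcp [454.6  43.6  41.2] yaw -12.1 Ftool [1.7  0.36 1.36] Mtool [-0.03  0.24 -0.12] ring [552.7  22.5  41.2] j [-0.17  0.22  2.03  0.    0.9  -1.52]
bolt torque 0.084 Mworld [0.079 0.225 0.12 ]
```

Call:
servo_tool:
  increments: "0 -0.01 0.5 0 0 0 0.05; 0 -0.05 1 0 0 0 0.1; 0 -0.05 1 0 0 0 0.1"

```text
t: 13.6
eef_pos: [457.2, 53.1, 41.2]
orientation: [0.155, 0.988, 0.0, -0.0]
wrist_force: [-0.5, 1.5, -1.0]
width: 13.3
finger_force: 50.0
```

```bash
python3 -c "
from h import *
tq()"
```

```text
t 13.6 tcp [457.2  53.1  41.2] yaw -17.8 Ftool [0.98 1.3  0.99] Mtool [-0.13  0.29 -0.18] ring [552.7  22.4  41.1] j [-0.14  0.22  2.02  0.    0.9  -1.4 ]
bolt torque 0.049 Mworld [0.213 0.235 0.178]
```

Call:
servo_tool:
  increments: "0 -0.01 0.5 0 0 0 0.05; 0 -0.05 1 0 0 0 0.1; 0 -0.05 1 0 0 0 0.1"

```text
t: 13.9
eef_pos: [460.4, 62.0, 41.1]
orientation: [0.204, 0.979, -0.001, -0.001]
wrist_force: [-3.5, -2.3, -1.1]
width: 13.5
finger_force: 50.2
```

```bash
python3 -c "
from h import *
tq()"
```

```text
t 13.9 tcp [460.4  62.   41.1] yaw -23.5 Ftool [ 2.33 -3.51  1.09] Mtool [ 0.55  0.35 -0.36] ring [552.3  21.9  41. ] j [-0.12  0.23  2.01 -0.    0.9  -1.28]
bolt torque 0.712 Mworld [-0.365  0.537  0.36 ]
```

Call:
servo_tool:
  increments: "0 0 0.03 0 0 0 0.003; 0 0 0.03 0 0 0 0.003"

```text
t: 14.1
eef_pos: [460.5, 62.3, 41.1]
orientation: [0.206, 0.979, -0.0, -0.001]
wrist_force: [-4.4, -1.9, -1.4]
width: 13.3
finger_force: 50.2
```

```bash
python3 -c "
from h import *
tq()
for i in range(3): snapshot('top'); tq()" | grep -E "bolt|yaw" | cut -c1-140
```

```text
t 14.1 tcp [460.5  62.3  41.1] yaw -23.8 Ftool [ 3.22 -3.54  1.43] Mtool [ 0.57  0.49 -0.4 ] ring [552.3  21.8  41. ] j [-0.12  0.23  2.01 -
bolt torque 0.755 Mworld [-0.319  0.68   0.4  ]
t 14.15 tcp [460.6  62.3  41.1] yaw -23.8 Ftool [ 3.46 -3.68 -0.37] Mtool [ 0.61  0.51 -0.39] ring [552.3  21.8  41. ] j [-0.12  0.23  2.01 
bolt torque 0.764 Mworld [-0.353  0.712  0.395]
t 14.2 tcp [460.6  62.4  41.1] yaw -23.8 Ftool [ 4.42 -3.92 -0.08] Mtool [ 0.61  0.54 -0.4 ] ring [552.3  21.8  41. ] j [-0.12  0.23  2.01 -
bolt torque 0.796 Mworld [-0.339  0.745  0.403]
t 14.25 tcp [460.6  62.5  41.1] yaw -23.9 Ftool [ 2.47 -4.66  1.55] Mtool [ 0.7   0.56 -0.42] ring [552.4  21.9  41. ] j [-0.12  0.23  2.01 
bolt torque 0.888 Mworld [-0.414  0.795  0.421]
```

Call:
servo_tool:
  increments: "0 0 -0.3 0 0 0 -0.03; 0 0 -0.7 0 0 0 -0.07; 0 -0.05 -1.1 0 0 0 -0.11; 0 -0.05 -1.1 0 0 0 -0.11"

```text
t: 14.65
eef_pos: [457.8, 52.4, 41.5]
orientation: [0.153, 0.988, 0.0, 0.001]
wrist_force: [-0.7, 0.9, -2.2]
width: 13.0
finger_force: 50.0
```

```bash
python3 -c "
from h import *
tq()"
```

```text
t 14.65 tcp [457.8  52.4  41.5] yaw -17.6 Ftool [0.96 0.63 2.24] Mtool [-0.21  0.25 -0.12] ring [553.4  22.1  41.7] j [-0.15  0.22  2.02  0.    0.9  -1.41]
bolt torque 0.054 Mworld [0.278 0.174 0.118]
```

Call:
servo_tool:
  increments: "0 0 0 -0.6 0 0 0; 0 0 0 -1.5 0 0 0; 0 0 0 -2.5 0 0 0; 0 0 0 -4 0 0 0; 0 0 0 -5.5 0 0 0; 0 0 0 -6 0 0 0; 0 0 0 -6 0 0 0"

```text
t: 15.35
eef_pos: [458.2, 52.4, 102.7]
orientation: [0.153, 0.988, 0.0, 0.002]
wrist_force: [0.1, -0.2, -2.1]
width: 13.2
finger_force: 49.9
```

```bash
python3 - <<'E'
from h import *
rep(); print(go((478,-238.8,60),189.5))
fr=[]
for i in range(4): s=snapshot("top"); fr.append(s["frame"].astype(float))
s["frame"]=np.mean(fr,0).round().astype(np.uint8); q=topix(s,[553.7,21.2,50]); x0,y0=int(q[0])-30,int(q[1])-30
save(s,"tight.png",(x0,y0,x0+60,y0+56),10)
E
```

```text
t 15.35 tcp [458.2  52.4 102.7] yaw -17.6 Ftool [-0.15 -0.15  2.07] Mtool [-0.02  0.04 -0.04] ring [553.8  22.  103. ] j [-0.14  0.1   2.    0.    1.03 -1.41]
(array([-10.68, -27.16,   4.29]), array([-2.000e-04,  3.100e-03, -4.732e-01]))
```

View pics/tight.png

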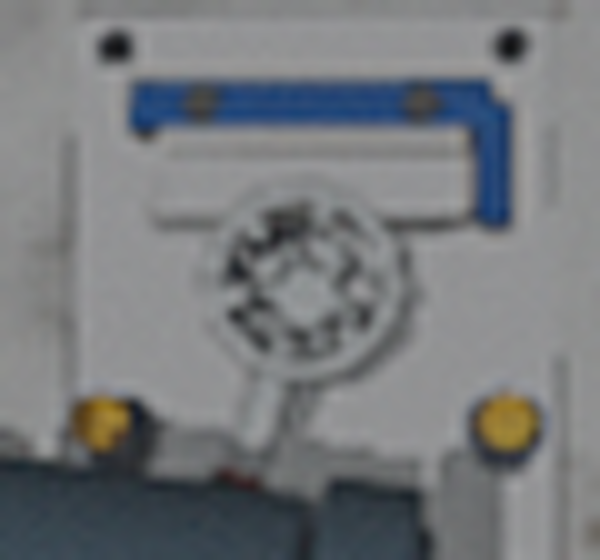

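The rail now sits against the fence and the end stop, and the spanner is lifted clear. Next I lay it back in its original clear spot.

Call:
servo_tool:
  increments: "0 -1.5 -3.8 0 0 0 -0.06; 0 -3 -7.6 0 0 0 -0.12; 0 -4.7 -12 0 0 0 -0.2; 0 -6.4 -16.3 0 0 0 -0.28; 0 -8.1 -20.6 0 0 0 -0.36; 0 -9.6 -24.4 2 0 0 -0.43; 0 -10.7 -27.2 4 0 0 -0.473; 0 -10.7 -27.2 4.3 0 0 -0.473"

```text
t: 16.35
eef_pos: [475.4, -242.0, 55.6]
orientation: [-0.081, 0.997, 0.001, -0.001]
wrist_force: [0.5, 0.8, -1.6]
width: 13.6
finger_force: 49.9
```

Call:
servo_tool:
  increments: "0 0 0 2 0 0 0; 0 0 0 4 0 0 0; 0 0 0 4.8 0 0 0; 0 0 0 4.8 0 0 0; 0 0 0 4.8 0 0 0"

```text
t: 16.85
eef_pos: [477.1, -238.9, 10.8]
orientation: [-0.083, 0.997, -0.0, 0.0]
wrist_force: [0.8, -0.0, -1.5]
width: 13.6
finger_force: 49.9
```

```bash
python3 -c "
from h import *
rep()"
```

```text
t 16.85 tcp [ 477.1 -238.9   10.8] yaw 9.5 Ftool [-0.76 -0.17  1.51] Mtool [0.   0.09 0.03] ring [ 576.1 -222.3   10.8] j [-0.69  0.41  1.84  0.    0.88 -2.42]
```

Call:
servo_tool:
  increments: "0 0 0 0.3 0 0 0; 0 0 0 0.6 0 0 0; 0 0 0 0.65 0 0 0; 0 0 0 0.65 0 0 0; 0.3 0 0 0.65 0 0 0; 0.4 0 0 0.65 0 0 0; 0.5 0 0 0.65 0 0 0; 0.5 0 0 0.65 0 0 0"

```text
t: 17.65
eef_pos: [476.9, -239.3, 4.0]
orientation: [-0.083, 0.997, -0.0, 0.0]
wrist_force: [-0.3, 0.2, 0.8]
width: 43.1
finger_force: 0.0
```

Call:
servo_tool:
  increments: "0.5 0 0 -2 0 0 0; 0.5 0 0 -5 0 0 0; 0.5 0 0 -9 0 0 0; 0.5 -3 0 -13 0 0 0; 0.5 -6 0 -15 0 0 0; 0.5 -6 0 -15 0 0 0"

```text
t: 18.25
eef_pos: [540.7, -230.4, 158.6]
orientation: [-0.084, 0.996, -0.003, 0.004]
wrist_force: [0.7, -0.4, -0.0]
width: 44.0
finger_force: 0.0
```

```bash
python3 - <<'E'
from h import *
rep()
look("top",["rail_offcut","screw_jar","screw_box","bit_case","spanner_grip"])
s=snapshot("scene"); save(s,"end.png",(120,150,400,330),2.8)
E
```

```text
t 18.25 tcp [ 540.7 -230.4  158.6] yaw 9.6 Ftool [-0.6  -0.49  0.04] Mtool [ 0.02 -0.02 -0.05] ring [ 639.6 -213.7  159.4] j [-0.6   0.28  1.65  0.    1.2  -2.34]
top rail_offcut 0.75 [ 826.6 -233.7   15.9] [325. 143.]
top rail_offcut 0.72 [594.9  18.6  33.8] [238. 224.]
top rail_offcut 0.56 [ 536.5 -127.7    2.6] [291. 246.]
top screw_jar 0.59 [616.9 234.5  82.1] [154. 215.]
top screw_box 0.97 [467.5 235.9  41.1] [156. 273.]
top screw_box 0.29 [606.    9.4  28.8] [241. 220.]
top bit_case 0.72 [ 656.1 -166.6   24. ] [305. 202.]
top bit_case 0.5 [466.4 237.1  42.2] [155. 274.]
top bit_case 0.27 [591.7  17.7  35.2] [238. 225.]
top spanner_grip 0.53 [ 587.1 -232.1   16.7] [329. 226.]
```

View pics/end.png

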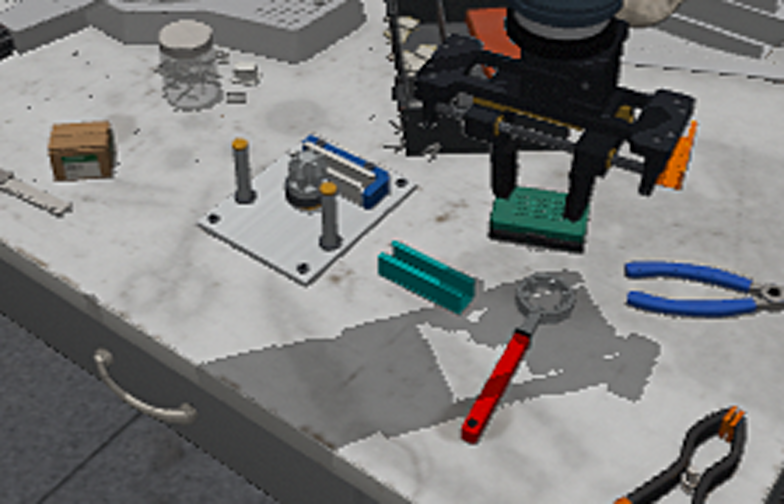

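The rail is against the fence, the spanner lies flat and released at px (510,355), and the jar, box and bit case have not moved. The arm is clear, so I'm handing in.

```bash
python3 -c "
from h import *
print(sign_off())"
```

```text
the job is handed in; nothing more can be done
None
```

I handed the job in at about 18 s: two spanner swings clamped the rail against the fence at about 0.9 N m by the wrist sensor's last reading, the spanner lies flat and released on the bench clear of the jig, and the jar, box and bit case are where they were.

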